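# Sort the baked treats into their tins

## Robot

A 7-joint arm with a two-finger parallel gripper is mounted at the origin on the work surface. World frame = base frame: x ahead of the robot, y to its left, z up, the work surface at z = 0. Lengths are in m, angles in rad, forces in N, time in s.
With the tool pointing down it reaches from about 0.425 to 0.975 m from the base axis. Payload 16.7 kg.
Tool frame: the origin (TCP) lies midway between the tips of the shut fingers; the grasp point (between the pads) lies ctrl.hold_point_z behind it (ctrl.hold_point_z is the distance from the TCP to the grasp point, in m); z points along the fingers, y is the line along which they close (so a half turn about z gives the same grasp; the last joint's range is limited). The gripper opens to 85 mm and grips with 20 to 120 N. Pads are 22 mm wide; open, the fingers measure 114 mm over their backs; the gripper's body (76 mm by 85 mm) begins 54 mm behind the grasp point. The pads swing forward as they close: fully open they stand 13 mm farther back than shut.
Start: joints at [-1.438, 0.426, 0.074, 1.606, -0.034, 1.111, -0.067], TCP at [0.188, 0.648, 0.231] pointing down, gripper open.
Joint ranges: [-2.85, 2.85], [-0.5, 2.14], [-1.23, 1.37], [0.21, 2.46], [-1.02, 4.16], [0.16, 2.05], [-2.73, 2.73]. Speed limits (rad/s): [1.89, 1.89, 2.39, 2.39, 3.01, 3.01, 3.01].

## Interface

Orientations are given as a unit quaternion [w, x, y, z].
In Python, from cell import status, get_image, camera_info, ctrl, spotter gives the robot as it stands. The module is installed in compiled form; this text tells all that it offers.
- The arm moves only by the tool carry_out, never from a script. Its argument "series" is a list of rows, each a list of 2 entries, a list of its own where there are three numbers: the shift along the tool's x, y, z scaled (see below), then the turn, a rotation vector about the tool's x, y, z scaled (see below). In form: [[[tx, ty, tz], [wx, wy, wz]], ...]. A call has 1 to 12 rows; each row shifts and turns the commanded pose from where the row before left it, along the tool's axes as they then stand; what a row does not reach is not made up. The controller multiplies each number of a shift by 30 mm and each number of a turn by 0.08 rad. A row lasts 1/8 s, in which the tool goes at most 62.5 mm and 10.7 degrees, less where a joint would pass 70% of its speed; a pose out of reach is approached as far as the arm can. A call with a number of a shift or a turn outside -1 to 1 is refused whole. A call with a gripper value outside its range is refused whole. "fingers" is the opening, from 0 (shut) to 1 (fully open), set as the call begins (left out, the last holds). The fingers move at their own pace and stop on an object; "newtons" is the grip in N (left out, the last holds). Time passes only in rows, so rows that do not move let the fingers close. It gives the time, the measured TCP pose, the force, the opening and the grip force at its end, in the units of the state.
- status.get_obs(): the state, without advancing time (a new reading comes with each control period).
- get_image(name): name is "scene" or "top" or "wrist"; returns (picture, depth): 400x640x3 uint8, red, green, blue; 400x640 float32, m along the optical axis (not along the pixel's ray), 0 where there is no reading.
- camera_info(name): a dict with "camera_matrix" (3x3 intrinsics, pixels), "k1" (the pictures are not rectified: a ray, as slopes to the right and down, at radius r is drawn at 1 + k1 r^2 times it, then the intrinsics apply), "R" (3x3) and "t" (3): a world point X has camera coordinates R X + t. Camera axes: x right, y down, z forward; pixel columns grow to the right and rows downward; lengths in m; the calibration is good to about 2 mm. A picture is of the moment at which its call begins: read the wrist's pose just before it. camera_info takes no time and is no camera call; for the wrist camera it gives the pose at the moment of the call.
- ctrl.sign_off(): hands the job in; it is judged then, once.
Trained networks look in the newest picture that a camera, given by its name, has taken for a name from the list of things; names that differ only in an ending like _2 or _b are one class to them, and where a whole thing is asked for, a point or a joint stands for the part that bears it (a point fixed in the world has none). Each returns a list of dicts, best first, with "confidence" (0 to 1); they miss things now and then, are a little off and sometimes report something else, mostly with a low value. They report only what shows in the picture. A call takes as long as a camera call. They do not tell look-alikes from the thing itself.
- spotter.regions_of(camera, query): "region" (400x640 bool, what is visible of it) and "box" ([left, top, right, bottom] in pixels, round what is visible of it).
The state is a dict: "t": time; "q": joint angles; "qvel": joint speeds; "tau": joint torques, N m; "eef_pos": TCP position; "tool_rot": TCP orientation; "ft_force": force on the tool from outside, world axes, zero at the start; "moment": the same for the moment, N m; "width": opening from 0.0 (shut) to 1.0 (fully open); "gripper_force": force on a finger pad.
Only numpy, scipy, OpenCV 4.12 (cv2) and the standard library are available. Lean on these libraries where they do the work, as an engineer would, in place of code of your own. Each camera call takes 0.05 s, during which the arm holds its last target. There are 200 camera calls.

## Task

Put the five baked dog treats away by shape: both bones in the long tin, both round ones in the round tin and the square one in the square tin. Each must end up lying flat on the floor of its tin, none on top of another or leaning on the rim; set them down rather than letting them fall. Leave the two cutters that stand among them where they are.

Things in the scene. Friction and masses are not known exactly. Their poses are not given: they have to be found in the camera images.
- bone_a_mid (a point): First bone-shaped baked treat, hard and rigid, light brown, lying flat on the table: 74 mm long (its x axis), 38 mm wide over the knobs at its ends (its y axis), 18 mm thick. Its straight middle part is 22 mm wide and free of knobs for 34 mm of its length, 17 mm either side of the centre. The point is the treat's centre, half-way up (9 mm above its underside); z up. About 26 g. The two bones are alike
- bone_b_mid (a point): Second bone-shaped baked treat, hard and rigid, light brown, lying flat on the table: 74 mm long (its x axis), 38 mm wide over the knobs at its ends (its y axis), 18 mm thick. Its straight middle part is 22 mm wide and free of knobs for 34 mm of its length, 17 mm either side of the centre. The point is the treat's centre, half-way up (9 mm above its underside); z up. About 26 g. The two bones are alike
- round_a_mid (a point): First round baked treat, a flat disc, hard and rigid, light brown, lying flat on the table: 46 mm across, 18 mm thick. The point is its centre, half-way up (9 mm above its underside); z up. About 24 g. The two rounds are alike
- round_b_mid (a point): Second round baked treat, a flat disc, hard and rigid, light brown, lying flat on the table: 46 mm across, 18 mm thick. The point is its centre, half-way up (9 mm above its underside); z up. About 24 g. The two rounds are alike
- square_mid (a point): Square baked treat, hard and rigid, light brown, lying flat on the table: 44 x 44 mm, 18 mm thick, sides along its x and y axes. The point is its centre, half-way up (9 mm above its underside); z up. About 27 g
- long_tin: Long rectangular shallow metal tin, open at the top, inside 182 mm along its x axis and 86 mm along its y axis. Fixed to the table. Origin: centre of its underside, at table height; z up. Its floor is 3 mm above the table, its rim 12 mm above the table, its walls 3 mm thick.
- round_tin: Round shallow metal tin, open at the top, 154 mm across inside. Fixed to the table. Origin: centre of its underside, at table height; z up. Its floor is 3 mm above the table, its rim 12 mm above the table, its walls 3 mm thick.
- square_tin: Square shallow metal tin, open at the top, inside 106 x 106 mm, sides along its x and y axes. Fixed to the table. Origin: centre of its underside, at table height; z up. Its floor is 3 mm above the table, its rim 12 mm above the table, its walls 3 mm thick.
- cup_cutter_mid (a point): Orange cup-shaped cutter standing mouth down on the table, loose, a bystander: 36 mm across at the foot, 28 mm at the top, 42 mm high. The point is its centre, half-way up; z up
- ring_cutter_mid (a point): Plain steel ring cutter standing on the table, loose, a bystander: 36 mm across, 24 mm high. The point is its centre, half-way up; z up
Mind the look-alikes: they are no part of the job. Leave any green, orange or turquoise look-alike of the part that bears round_a_mid alone.

How it is judged:
At the end, for the whole second after the job is handed in: Both bones are in the long tin, both rounds in the round tin and the square in the square tin: each centre within the tin's inner walls, each lying flat on the tin's floor (its centre 6 to 15.5 mm above the tin's underside; flat on the floor is 12 mm), all at rest (x of bone_a_mid in the frame of long_tin between -0.091 and 0.091 m and y of bone_a_mid in the frame of long_tin between -0.043 and 0.043 m and z of bone_a_mid in the frame of long_tin between 0.006 and 0.0155 m and linear speed of each of bone_a, bone_b, round_a, round_b, square below 0.02 m/s and x of bone_b_mid in the frame of long_tin between -0.091 and 0.091 m and y of bone_b_mid in the frame of long_tin between -0.043 and 0.043 m and z of bone_b_mid in the frame of long_tin between 0.006 and 0.0155 m and horizontal distance between each of round_a_mid, round_b_mid and round_tin below 0.076 m and z of round_a_mid in the frame of round_tin between 0.006 and 0.0155 m and z of round_b_mid in the frame of round_tin between 0.006 and 0.0155 m and x of square_mid in the frame of square_tin between -0.053 and 0.053 m and y of square_mid in the frame of square_tin between -0.053 and 0.053 m and z of square_mid in the frame of square_tin between 0.006 and 0.0155 m); the robot touches nothing.
It fails at once if a treat is let fall: its centre is more than 50 mm above the table while nothing touches it ((height (world z) of bone_a_mid above 0.05 m and contact force between bone_a and anything else below 0.001 N) or (height (world z) of bone_b_mid above 0.05 m and contact force between bone_b and anything else below 0.001 N) or (height (world z) of round_a_mid above 0.05 m and contact force between round_a and anything else below 0.001 N) or (height (world z) of round_b_mid above 0.05 m and contact force between round_b and anything else below 0.001 N) or (height (world z) of square_mid above 0.05 m and contact force between square and anything else below 0.001 N)).
It fails at once if a cutter is knocked over or pushed more than 20 mm from its place (distance of any of cup_cutter_mid, ring_cutter_mid from where it was at the start of the episode above 0.02 m or angle between any of cup_cutter_mid, ring_cutter_mid's own z axis and vertical above 0.5 rad).
It also fails if it takes over 109 s, if anything falls off the work surface, if the arm or the gripper's body presses on something with over 40 N, if the wrist force passes 120 N, or if a joint passes its speed limit or range.

## Working session

There is one attempt and no reset: what is moved stays moved. The work goes in short steps, Python scripts to look and compute and a tool call to move; the robot and the scene stay as the last step left them, time stands still between calls to the robot, and variables do not carry over. Pictures are saved under pics/ and viewed, at most 14 in all, crops included, and the job is handed in when it is done.

Besides the shell and the picture viewer there is one more tool, called after "Call:" as name([rows], argument=value, ...), one row to a line, values as JSON. carry_out: Moves the arm, as the interface text tells. Its arguments: {"type":"object","properties":{"series":{"type":"array","items":{"type":"array"}},"fingers":{"type":"number"},"newtons":{"type":"number"}},"required":["series"]}

```bash
mkdir -p pics; python3 - <<'E'
from cell import status,get_image,camera_info,ctrl,spotter
import cv2
o=status.get_obs();print(o['t'],o['eef_pos'],o['tool_rot'],o['width'],ctrl.hold_point_z)
for n in('scene','top'):
    p,d=get_image(n);cv2.imwrite(f'pics/{n}0.png',p[:,:,::-1])
    c=camera_info(n);print(n,c)
    for q in('bone_a_mid','round_a_mid','square_mid','long_tin','round_tin','square_tin','cup_cutter_mid','ring_cutter_mid'):
        print(q,[(round(float(r['confidence']),2),[int(x) for x in r['box']]) for r in spotter.regions_of(n,q)])
E
```

```text
0.0 [0.18761174 0.64796819 0.23061702] [-4.00760184e-05  1.40447844e-01  9.90087866e-01 -6.47487290e-04] 0.9992635277958566 0.0187
scene {'camera_matrix': array([[406.00149582,   0.        , 320.40303027],
       [  0.        , 406.00149582, 199.67740146],
       [  0.        ,   0.        ,   1.        ]]), 'k1': -0.10333974586390147, 'R': array([[ 0.80708572,  0.59043238, -0.00149857],
       [ 0.37993589, -0.52128907, -0.7641377 ],
       [-0.45195283,  0.61615526, -0.64505142]]), 't': array([-0.42206195, -0.14070188,  1.09981491])}
bone_a_mid [(0.62, [246, 235, 281, 266]), (0.62, [339, 221, 421, 284])]
round_a_mid [(0.83, [324, 168, 346, 185]), (0.79, [367, 175, 385, 192]), (0.72, [325, 149, 341, 166]), (0.54, [266, 170, 285, 187]), (0.51, [298, 160, 316, 173])]
square_mid [(0.74, [282, 208, 306, 226])]
long_tin [(0.82, [128, 282, 240, 380])]
round_tin [(0.68, [247, 235, 282, 268]), (0.42, [365, 139, 418, 172])]
square_tin [(0.62, [367, 137, 417, 171])]
cup_cutter_mid [(0.79, [338, 199, 351, 219])]
ring_cutter_mid [(0.87, [291, 235, 311, 259])]
top {'camera_matrix': array([[369.2
[... 286 characters left out ...]
5142, -0.00109665, -0.99798433]]), 't': array([-0.03794964,  0.51915787,  0.87303711])}
bone_a_mid [(0.94, [348, 205, 372, 242]), (0.18, [425, 184, 469, 264])]
round_a_mid [(0.83, [270, 265, 291, 281]), (0.82, [240, 219, 256, 238]), (0.74, [220, 181, 239, 202]), (0.64, [208, 240, 225, 261]), (0.58, [233, 254, 254, 274])]
square_mid [(0.67, [305, 216, 325, 240]), (0.42, [390, 135, 407, 156])]
long_tin [(0.62, [428, 183, 467, 262]), (0.44, [389, 139, 406, 155])]
round_tin [(0.68, [277, 186, 291, 199]), (0.65, [274, 109, 339, 174])]
square_tin [(0.67, [306, 217, 330, 240]), (0.62, [146, 171, 202, 229])]
cup_cutter_mid [(0.48, [277, 188, 293, 202])]
ring_cutter_mid [(0.55, [343, 189, 351, 199])]
```

```bash
python3 - <<'E'
import cv2
p=cv2.imread('pics/top0.png')[90:300,120:500]
cv2.imwrite('pics/top0c.png',cv2.resize(p,None,fx=2.1,fy=2.1,interpolation=cv2.INTER_CUBIC))
E
```

```text
(no output)
```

View pics/top0c.png

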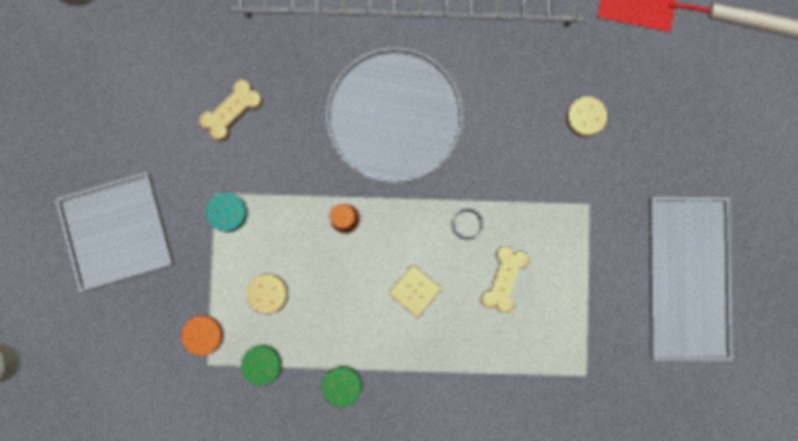

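View pics/scene0.png

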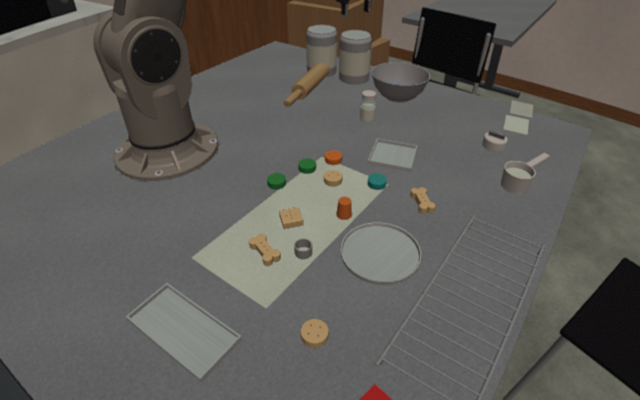

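The top crop shows five light-brown treats. In crop pixels:
- Bones at (505,280) and (231,110).
- Rounds at (267,293) and (587,116).
- Square at (415,291).

Candidates for the round are the brown ones at (267,293) and (587,116), green at (261,365) and (342,386), turquoise at (226,212), and orange at (202,336). Only the two brown ones fit; the coloured ones must be left alone. The cup cutter is at (343,217) and the ring cutter at (467,223).

Tins in the same crop are square (115,232), round (394,115) and long (690,278).

Next I'll measure from both views.

```bash
cat > h.py <<'E'
import numpy as np,cv2
from cell import status,get_image,camera_info,spotter
from scipy.spatial.transform import Rotation as Ro
def ray(c,uv):
    K=c['camera_matrix'];D=np.array([c['k1'],0,0,0.])
    n=cv2.undistortPoints(np.array(uv,float).reshape(-1,1,2),K,D).reshape(-1,2)
    R,t=c['R'],c['t'];return -R.T@t,np.c_[n,np.ones(len(n))]@R
def plane(c,uv,z):
    o,d=ray(c,uv);return o+d*((z-o[2])/d[:,2])[:,None]
def proj(c,X):
    r,_=cv2.Rodrigues(c['R']);return cv2.projectPoints(np.array(X,float).reshape(-1,1,3),r,c['t'],c['camera_matrix'],np.array([c['k1'],0,0,0.]))[0].reshape(-1,2)
def tri(c1,u1,c2,u2):
    o1,d1=ray(c1,u1);o2,d2=ray(c2,u2);d1=d1[0];d2=d2[0]
    s=np.linalg.lstsq(np.c_[d1,-d2],o2-o1,rcond=None)[0];a=o1+s[0]*d1;b=o2+s[1]*d2
    return (a+b)/2,np.linalg.norm(a-b)
def pose():
    o=status.get_obs();q=o['tool_rot'];R=Ro.from_quat([q[1],q[2],q[3],q[0]]).as_matrix();return o,R
def brown(p):
    h=cv2.cvtColor(p,cv2.COLOR_RGB2HSV);m=cv2.inRange(h,(10,65,90),(28,255,255))
    return cv2.morphologyEx(m,cv2.MORPH_CLOSE,np.ones((3,3),np.uint8))
def blobs(m,a):
    cs,_=cv2.findContours(m,cv2.RETR_EXTERNAL,cv2.CHAIN_APPROX_NONE);return [c for c in cs if cv2.contourArea(c)>a]
def go(x,y,z,yaw):
    "tool units to reach world pose; yaw=direction (deg, world) of the tool's y axis, mod 180"
    o,R=pose();d=R.T@(np.array([x,y,z])-o['eef_pos'])
    cur=np.degrees(np.arctan2(R[1,1],R[0,1]));dy=(yaw-cur+90)%180-90
    print('t',round(o['t'],2),'pos',o['eef_pos'].round(4),'yaw',cur.round(1),'shift',(d/.03).round(2),'turn z',round(-np.radians(dy)/.08,2),'q7',o['q'][6].round(2),'w',round(o['width'],3))
E
python3 - <<'E'
from h import *
C={n:camera_info(n) for n in('top','scene')};I={}
for n in C:
    I[n],d=get_image(n)
B={n:[] for n in C}
for n,lim in(('top',(120,90,500,300)),('scene',(170,150,470,350))):
    m=brown(I[n]);k=np.zeros_like(m);l,t,r,b=lim;k[t:b,l:r]=m[t:b,l:r]
    for c in blobs(k,60):
        M=cv2.moments(c);B[n].append(((M['m10']/M['m00'],M['m01']/M['m00']),c))
for (u,c) in B['top']:
    w=plane(C['top'],c.reshape(-1,2),.018)[:,:2].astype(np.float32)
    r=cv2.minAreaRect(w*1000);X=plane(C['top'],[u],.018)[0]
    mom=cv2.moments((w*1000).reshape(-1,1,2));th=.5*np.degrees(np.arctan2(2*mom['mu11'],mom['mu20']-mom['mu02']))
    v=proj(C['scene'],[X[0],X[1],.009])[0]
    s=min(B['scene'],key=lambda q:np.hypot(*(np.array(q[0])-v)))[0]
    print('top',np.round(u,1),'world',X[:2].round(4),'rect',np.round(r[0],1),np.round(r[1],1),round(r[2],1),'axis',th.round(1),'scene px',np.round(s,1),'pred',v.round(1),'tri',tri(C['top'],[u],C['scene'],[s])[0].round(4))
print([np.round(b[0],0) for b in B['scene']])
# tins: rim outlines from saturation/brightness, dilate by regions in the top view
for q,px in(('long_tin',(448,222)),('round_tin',(307,144)),('square_tin',(174,200))):
    get_image('top')
    for r in spotter.regions_of('top',q):
        if r['region'][px[1],px[0]]:
            c=max(blobs(r['region'].astype(np.uint8),50),key=cv2.contourArea).reshape(-1,2)
            w=plane(C['top'],c,.012)[:,:2].astype(np.float32);rr=cv2.minAreaRect(w*1000)
            print(q,np.round(rr[0],1),np.round(rr[1],1),round(rr[2],1),r['confidence'])
for n,u in(('cup',(343,217)),('ring',(467,223))):
    print(n,plane(C['top'],[(u[0]/2.1+120,u[1]/2.1+90)],.03 if n=='cup' else .02)[0].round(3))
E
```

```text
top [215.7 249.2] world [0.4006 0.2235] rect [401.1 224. ] [42.9 45.9] 1.9 axis -76.9 scene px [332.8 157.4] pred [333.2 156.5] tri [0.3987 0.2265 0.004 ]
top [246.8 229.6] world [0.4498 0.1506] rect [450.  150.2] [40.7 43.4] 1.8 axis -75.8 scene px [332.6 177.6] pred [332.7 176.9] tri [0.449  0.1525 0.0054]
top [317.1 229.3] world [ 0.4557 -0.0178] rect [458.2 -18.1] [41.4 42.3] 51.9 axis 88.9 scene px [290.8 217.5] pred [290.4 215.8] tri [ 0.4558 -0.0175  0.0037]
top [359.2 224.6] world [ 0.4697 -0.1185] rect [ 474.2 -120. ] [34.8 70.3] 72.2 axis -14.7 scene px [264.5 249.3] pred [263.9 246. ] tri [ 0.4704 -0.1198  0.001 ]
top [283.3 193.1] world [0.5401 0.0662] rect [539.2  65.7] [31.5 31.4] 2.0 axis 89.0 scene px [344.2 208. ] pred [344.5 210.2] tri [0.5398 0.0661 0.0156]
top [401.7 146.4] world [ 0.663 -0.218] rect [ 665.2 -211.9] [41.6 46.5] 27.4 axis -30.2 scene px [314.3 332.9] pred [310.9 332.2] tri [ 0.6667 -0.218   0.0103]
top [229.4 142.2] world [0.6608 0.2023] rect [660.9 202.6] [38.8 72.3] 45.6 axis -43.8 scene px [423. 200.] pred [421.6 198.8] tri [0.6637 0.2056 0.0047]
[array([314., 333.]), array([265., 249.]), array([291., 218.]), array([344., 208.]), array([423., 200.]), array([333., 178.]), array([333., 157.])]
long_tin [ 480.5 -335.5] [189.7  95.7] 1.4 0.83
round_tin [663.5  13.3] [154.1 157. ] 1.7 0.56
square_tin [515.8 333.8] [117.  116.4] 17.9 0.87
cup [0.539 0.065 0.03 ]
ring [ 0.537 -0.076  0.02 ]
```

```bash
python3 -c "
from h import *
go(.661,.203,.17,46.2)"
```

```text
t 1.3 pos [0.1877 0.6483 0.2313] yaw 73.9 shift [-19.28  -9.87   2.04] turn z 6.03 q7 -0.07 w 1.005
```

Call:
carry_out([
  [[-0.96,-0.49,0.1],[0,0,0]],
  [[-0.96,-0.49,0.1],[0,0,0]],
  [[-0.96,-0.49,0.1],[0,0,0]],
  [[-0.96,-0.49,0.1],[0,0,0]],
  [[-0.96,-0.49,0.1],[0,0,0]],
  [[-0.96,-0.49,0.1],[0,0,0]],
  [[-0.96,-0.49,0.1],[0,0,0]],
  [[-0.96,-0.49,0.1],[0,0,0]],
  [[-0.96,-0.49,0.1],[0,0,0]],
  [[-0.96,-0.49,0.1],[0,0,0]],
  [[-0.96,-0.49,0.1],[0,0,0]],
  [[-0.96,-0.49,0.1],[0,0,0]],
], fingers=0.6)

```text
t: 2.8
eef_pos: [0.4714, 0.3821, 0.1954]
tool_rot: [0.0, 0.14, 0.99, 0.0]
ft_force: [-0.8, -0.2, 0.1]
width: 0.603
gripper_force: 0.0
```

Call:
carry_out([
  [[-0.96,-0.49,0.1],[0,0,0]],
  [[-0.96,-0.49,0.1],[0,0,0]],
  [[-0.96,-0.49,0.1],[0,0,0]],
  [[-0.96,-0.49,0.1],[0,0,0]],
  [[-0.96,-0.49,0.1],[0,0,0]],
  [[-0.96,-0.49,0.1],[0,0,1]],
  [[-0.96,-0.49,0.1],[0,0,1]],
  [[-0.96,-0.49,0.1],[0,0,1]],
  [[0,0,0],[0,0,1]],
  [[0,0,0],[0,0,1]],
  [[0,0,0],[0,0,1]],
  [[0,0,0],[0,0,0]],
])

```text
t: 4.3
eef_pos: [0.6539, 0.1998, 0.1711]
tool_rot: [-0.0, 0.373, 0.928, -0.0]
ft_force: [-0.0, -0.0, -0.3]
width: 0.601
gripper_force: 0.0
```

```bash
cat >> h.py <<'E'
def look(name,z=.018,pt=None,save=True):
    "wrist view: brown blobs at height z in world mm"
    c=camera_info('wrist');p,d=get_image('wrist')
    if save: cv2.imwrite(f'pics/{name}.png',p[:,:,::-1])
    for k in blobs(brown(p),600):
        w=plane(c,k.reshape(-1,2),z)[:,:2].astype(np.float32)*1000;r=cv2.minAreaRect(w)
        edge=k.reshape(-1,2);M=cv2.moments(k);u=(M['m10']/M['m00'],M['m01']/M['m00'])
        print('px',np.round(u),'rect',np.round(r[0],1),np.round(r[1],1),round(r[2],1),'cent',(plane(c,[u],z)[0][:2]*1000).round(1),'edge' if edge.min()<=1 or edge[:,0].max()>=638 or edge[:,1].max()>=398 else '','depth',d[int(u[1]),int(u[0])].round(4))
E
python3 -c "
from h import *
go(.661,.203,.17,46.2);look('w1')"
```

```text
t 4.3 pos [0.6539 0.1998 0.1711] yaw 46.2 shift [-0.1   0.24  0.04] turn z 0.01 q7 0.59 w 0.601
px [ 21. 264.] rect [ 476.5 -111.5] [50.8 73.1] 70.3 cent [ 478.2 -117.4] edge depth 0.3344
px [153. 197.] rect [537.6  64. ] [58.2 32.4] 72.3 cent [533.6  57.8]  depth 0.2833
px [ 54. 193.] rect [461.  -11.1] [56.7 44.7] 52.6 cent [458.8 -13.9]  depth 0.307
px [331. 187.] rect [660.2 204.3] [36.8 73.7] 45.6 cent [658.9 205.2]  depth 0.3041
px [141.  70.] rect [452.6 154.1] [51.6 45.1] 33.2 cent [451.4 153.7]  depth 0.2704
```

View pics/w1.png

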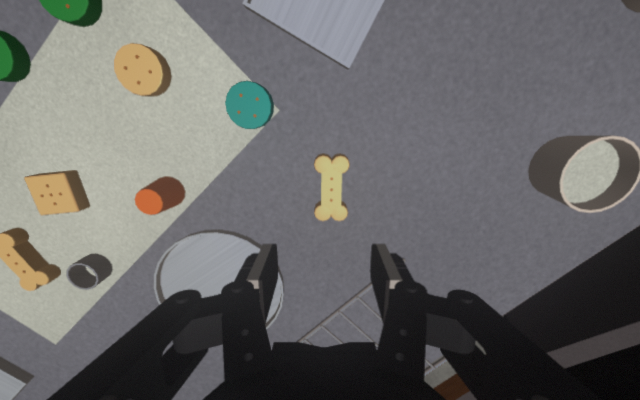

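The wrist view shows bone B at (331,187), centred between the fingers and with its axis upright. The two views agree to 2 mm.

```bash
python3 -c "
from h import *
go(.6602,.2040,.004,45.9)"
```

```text
t 4.35 pos [0.6539 0.1999 0.1712] yaw 46.3 shift [-0.06  0.25  5.57] turn z 0.1 q7 0.59 w 0.596
```

Call:
carry_out([
  [[-0.06,0.25,0.8],[0,0,0.1]],
  [[0,0,0.8],[0,0,0]],
  [[0,0,0.8],[0,0,0]],
  [[0,0,0.8],[0,0,0]],
  [[0,0,0.8],[0,0,0]],
  [[0,0,0.8],[0,0,0]],
  [[0,0,0.57],[0,0,0]],
  [[0,0,0.2],[0,0,0]],
  [[0,0,0],[0,0,0]],
])

```text
t: 5.48
eef_pos: [0.6601, 0.2046, 0.0041]
tool_rot: [-0.0, 0.375, 0.927, -0.0]
ft_force: [0.4, -0.3, -0.1]
width: 0.598
gripper_force: 0.0
```

Call:
carry_out([
  [[0,0,0],[0,0,0]],
  [[0,0,0],[0,0,0]],
  [[0,0,0],[0,0,0]],
  [[0,0,0],[0,0,0]],
  [[0,0,0],[0,0,0]],
], fingers=0, newtons=25)

```text
t: 6.1
eef_pos: [0.6606, 0.2049, 0.0051]
tool_rot: [0.0, 0.375, 0.927, 0.001]
ft_force: [-0.5, -0.2, 6.8]
width: 0.248
gripper_force: 26.1
```

Call:
carry_out([
  [[0,0,-0.5],[0,0,0]],
  [[0,0,-1],[0,0,0]],
  [[0,0,-1],[0,0,0]],
  [[0,0,-0.8],[0,0,0]],
])

```text
t: 6.6
eef_pos: [0.6604, 0.2047, 0.1056]
tool_rot: [0.001, 0.376, 0.927, 0.001]
ft_force: [0.1, 0.3, -0.1]
width: 0.248
gripper_force: 25.3
```

```bash
python3 -c "
from h import *
go(.526,-.3345,.11,91.4)"
```

```text
t 6.6 pos [0.6604 0.2047 0.1056] yaw 45.9 shift [ -9.29 -16.02  -0.16] turn z -9.93 q7 0.6 w 0.248
```

Call:
carry_out([
  [[-0.55,-0.94,0],[0,0,0]],
  [[-0.55,-0.94,0],[0,0,0]],
  [[-0.55,-0.94,0],[0,0,0]],
  [[-0.55,-0.94,0],[0,0,0]],
  [[-0.55,-0.94,0],[0,0,0]],
  [[-0.55,-0.94,0],[0,0,0]],
  [[-0.55,-0.94,0],[0,0,0]],
  [[-0.55,-0.94,0],[0,0,0]],
  [[-0.55,-0.94,0],[0,0,0]],
  [[-0.55,-0.94,0],[0,0,0]],
  [[-0.55,-0.94,0],[0,0,0]],
  [[-0.55,-0.94,0],[0,0,0]],
])

```text
t: 8.1
eef_pos: [0.5665, -0.1772, 0.1043]
tool_rot: [0.0, 0.376, 0.927, 0.0]
ft_force: [-0.4, 0.6, -0.0]
width: 0.253
gripper_force: 25.3
```

Call:
carry_out([
  [[-0.55,-0.94,0],[0,0,0]],
  [[-0.55,-0.94,0],[0,0,0]],
  [[-0.55,-0.94,0],[0,0,0]],
  [[-0.55,-0.94,0],[0,0,0]],
  [[-0.55,-0.94,0],[0,0,0]],
  [[0,0,0],[0,0,-1]],
  [[0,0,0],[0,0,-1]],
  [[0,0,0],[0,0,-1]],
  [[0,0,0],[0,0,-1]],
  [[0,0,0],[0,0,-1]],
  [[0,0,0],[0,0,-1]],
  [[0,0,0],[0,0,-1]],
])

```text
t: 9.6
eef_pos: [0.5278, -0.335, 0.1043]
tool_rot: [0.0, 0.104, 0.995, -0.0]
ft_force: [0.3, 0.3, -0.6]
width: 0.245
gripper_force: 25.3
```

Call:
carry_out([
  [[0,0,0],[0,0,-1]],
  [[0,0,0],[0,0,-1]],
  [[0,0,0],[0,0,-0.93]],
  [[0,0,0],[0,0,0]],
])

```text
t: 10.1
eef_pos: [0.5278, -0.3351, 0.1041]
tool_rot: [0.0, -0.012, 1.0, -0.0]
ft_force: [0.7, 0.3, -0.6]
width: 0.25
gripper_force: 25.3
```

```bash
python3 -c "
from h import *
go(.526,-.3345,.04,91.4);look('w2')
# tin from wrist
c=camera_info('wrist')
for r in spotter.regions_of('wrist','long_tin')[:2]:
    k=max(blobs(r['region'].astype(np.uint8),50),key=cv2.contourArea).reshape(-1,2)
    rr=cv2.minAreaRect(plane(c,k,.012)[:,:2].astype(np.float32)*1000);print(rr,r['box'],r['confidence'])"
```

```text
t 10.1 pos [ 0.5278 -0.3351  0.1041] yaw 91.4 shift [0.06 0.02 2.14] turn z -0.01 q7 2.17 w 0.25
px [324. 257.] rect [ 585.6 -333.3] [135.3  64.1] 1.3 cent [ 575.6 -333.6]  depth 0.1454
px [595. 145.] rect [ 471.8 -127.1] [48.4 73.3] 71.5 cent [ 471.5 -123. ] edge depth 0.2255
((480.1354675292969, -337.599853515625), (186.66966247558594, 92.39789581298828), 1.2628239393234253) [258.3, 17.0, 387.4, 252.5] 0.65
```

View pics/w2.png

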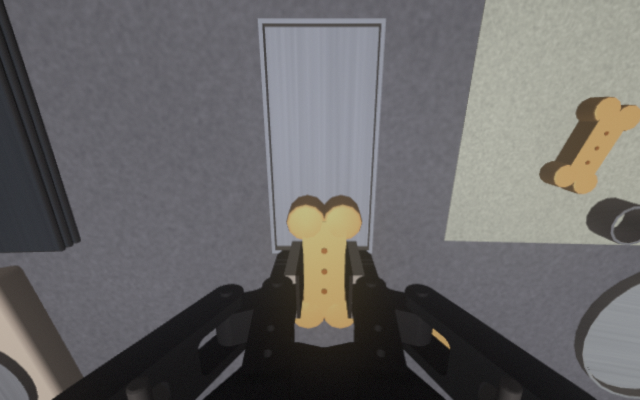

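Bone B is held and hangs over the near end of the long tin, whose far edge is at row 20 and near edge at row 250. Now I'll set it down.

Call:
carry_out([
  [[0.13,-0.03,0.7],[0,0,0]],
  [[0,0,0.8],[0,0,0]],
  [[0,0,0.8],[0,0,0]],
  [[0,0,0.47],[0,0,0]],
  [[0,0,0.2],[0,0,0]],
  [[0,0,0.17],[0,0,0]],
  [[0,0,0],[0,0,0]],
  [[0,0,0],[0,0,0]],
])

```text
t: 11.2
eef_pos: [0.5242, -0.336, 0.0096]
tool_rot: [0.0, -0.012, 1.0, -0.0]
ft_force: [-0.5, 0.6, -0.8]
width: 0.25
gripper_force: 25.3
```

Call:
carry_out([
  [[0,0,0.04],[0,0,0]],
  [[0,0,0],[0,0,0]],
])

```text
t: 11.45
eef_pos: [0.5241, -0.336, 0.0082]
tool_rot: [0.0, -0.012, 1.0, -0.0]
ft_force: [0.5, -0.4, 3.2]
width: 0.251
gripper_force: 25.7
```

Call:
carry_out([
  [[0,0,0],[0,0,0]],
  [[0,0,0],[0,0,0]],
  [[0,0,-0.3],[0,0,0]],
  [[0,0,-0.7],[0,0,0]],
  [[0,0,-1],[0,0,0]],
  [[0,0,-1],[0,0,0]],
  [[0,0,-1],[0,0,0]],
], fingers=0.5)

```text
t: 12.32
eef_pos: [0.524, -0.336, 0.1306]
tool_rot: [0.001, -0.012, 1.0, -0.0]
ft_force: [0.3, -0.8, -0.6]
width: 0.5
gripper_force: 0.0
```

```bash
python3 -c "
from h import *
look('w3');go(.4715,-.1200,.13,73)"
```

```text
px [324. 197.] rect [ 525.2 -335.5] [73.8 36.9] 1.4 cent [ 523.3 -335.7]  depth 0.2641
px [566. 146.] rect [ 471.7 -127.1] [47.9 72.9] 72.6 cent [ 471.4 -123.7]  depth 0.2514
t 12.38 pos [ 0.5255 -0.337   0.1344] yaw 91.4 shift [1.63 7.28 0.12] turn z 4.01 q7 2.17 w 0.498
```

Call:
carry_out([
  [[0.2,0.91,0],[0,0,0]],
  [[0.2,0.91,0],[0,0,0]],
  [[0.2,0.91,0],[0,0,0]],
  [[0.2,0.91,0],[0,0,0]],
  [[0.2,0.91,0],[0,0,0]],
  [[0.2,0.91,0],[0,0,0]],
  [[0.2,0.91,0],[0,0,0]],
  [[0.2,0.91,0],[0,0,1]],
  [[0,0,0],[0,0,1]],
  [[0,0,0],[0,0,1]],
  [[0,0,0],[0,0,1]],
  [[0,0,0],[0,0,0]],
], fingers=0.58)

```text
t: 13.88
eef_pos: [0.4708, -0.1187, 0.1289]
tool_rot: [0.001, 0.147, 0.989, 0.0]
ft_force: [0.2, -0.3, -0.2]
width: 0.583
gripper_force: 0.0
```

```bash
python3 -c "
from h import *
look('w4');go(.4715,-.1200,.006,73)"
```

```text
px [133. 294.] rect [ 517.4 -335.5] [57.4 36.9] 6.0 cent [ 512.9 -337.6]  depth 0.2954
px [551. 218.] rect [552.3  82. ] [28.6 29.1] 23.7 cent [551.9  81.8]  depth 0.2458
px [322. 198.] rect [ 471.5 -120.5] [36.7 74.3] 73.0 cent [ 470. -120.]  depth 0.2657
px [427. 152.] rect [456.6 -19. ] [43.9 43.3] 52.1 cent [455.8 -18.7]  depth 0.2514
px [623.  84.] rect [448.7 141.6] [44.9 28. ] 2.1 cent [448.2 143.7] edge depth 0.2349
t 13.93 pos [ 0.4708 -0.1187  0.1287] yaw 73.2 shift [-0.03 -0.04  4.09] turn z 0.04 q7 1.47 w 0.58
```

View pics/w4.png

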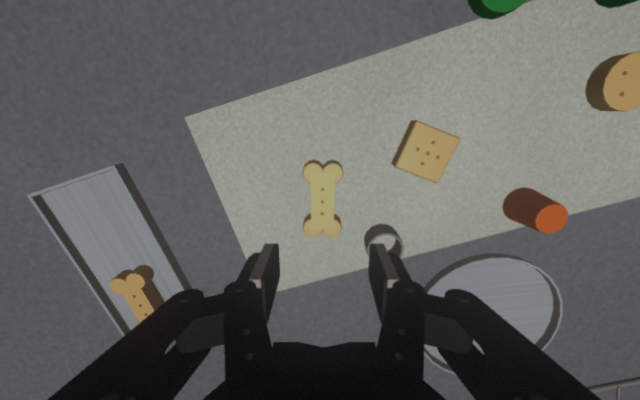

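Bone A is at (322,198), centred between the fingers. The ring cutter at (384,240) is clear of the right finger by about 20 mm.

Call:
carry_out([
  [[-0.03,-0.04,0.8],[0,0,0]],
  [[0,0,0.8],[0,0,0]],
  [[0,0,0.8],[0,0,0]],
  [[0,0,0.8],[0,0,0]],
  [[0,0,0.6],[0,0,0]],
  [[0,0,0.28],[0,0,0]],
  [[0,0,0],[0,0,0]],
])

```text
t: 14.8
eef_pos: [0.471, -0.1201, 0.0054]
tool_rot: [-0.0, 0.147, 0.989, -0.0]
ft_force: [0.3, -0.2, 0.6]
width: 0.582
gripper_force: 0.0
```

Call:
carry_out([
  [[0,0,0],[0,0,0]],
  [[0,0,0],[0,0,0]],
  [[0,0,0],[0,0,0]],
  [[0,0,0],[0,0,0]],
  [[0,0,0],[0,0,0]],
], fingers=0)

```text
t: 15.42
eef_pos: [0.4715, -0.1201, 0.0062]
tool_rot: [0.001, 0.147, 0.989, 0.0]
ft_force: [-1.8, -0.4, 7.0]
width: 0.251
gripper_force: 24.4
```

Call:
carry_out([
  [[0,0,-0.5],[0,0,0]],
  [[0,0,-1],[0,0,0]],
  [[0,0,-1],[0,0,0]],
  [[0,0,-0.8],[0,0,0]],
])

```text
t: 15.92
eef_pos: [0.4713, -0.1202, 0.1068]
tool_rot: [0.001, 0.147, 0.989, 0.0]
ft_force: [-0.3, 0.6, 0.0]
width: 0.253
gripper_force: 25.1
```

```bash
python3 -c "
from h import *
go(.4365,-.3375,.106,91.4)"
```

```text
t 15.93 pos [ 0.4713 -0.1202  0.1068] yaw 73.1 shift [-1.   -7.27  0.03] turn z -4.0 q7 1.48 w 0.253
```

Call:
carry_out([
  [[-0.12,-0.91,0],[0,0,0]],
  [[-0.12,-0.91,0],[0,0,0]],
  [[-0.12,-0.91,0],[0,0,0]],
  [[-0.12,-0.91,0],[0,0,0]],
  [[-0.13,-0.91,0],[0,0,0]],
  [[-0.13,-0.91,0],[0,0,0]],
  [[-0.13,-0.91,0],[0,0,0]],
  [[-0.13,-0.9,0],[0,0,-1]],
  [[0,0,0],[0,0,-1]],
  [[0,0,0],[0,0,-1]],
  [[0,0,0],[0,0,-1]],
  [[0,0,0],[0,0,0]],
])

```text
t: 17.42
eef_pos: [0.4363, -0.3376, 0.1055]
tool_rot: [0.0, -0.012, 1.0, -0.0]
ft_force: [-1.0, 0.4, -1.0]
width: 0.252
gripper_force: 25.2
```

```bash
python3 -c "
from h import *
go(.4365,-.3375,.0095,91.4)"
```

```text
t 17.43 pos [ 0.4363 -0.3376  0.1055] yaw 91.4 shift [-0.01  0.01  3.2 ] turn z -0.01 q7 2.24 w 0.252
```

Call:
carry_out([
  [[0,0,0.8],[0,0,0]],
  [[0,0,0.8],[0,0,0]],
  [[0,0,0.8],[0,0,0]],
  [[0,0,0.5],[0,0,0]],
  [[0,0,0.2],[0,0,0]],
  [[0,0,0.12],[0,0,0]],
  [[0,0,0],[0,0,0]],
  [[0,0,0],[0,0,0]],
])

```text
t: 18.42
eef_pos: [0.4367, -0.3378, 0.0085]
tool_rot: [0.0, -0.012, 1.0, -0.0]
ft_force: [-0.5, 0.8, 4.8]
width: 0.25
gripper_force: 26.5
```

In contact, so I'll release and rise.

Call:
carry_out([
  [[0,0,0],[0,0,0]],
  [[0,0,0],[0,0,0]],
  [[0,0,-0.3],[0,0,0]],
  [[0,0,-0.7],[0,0,0]],
  [[0,0,-1],[0,0,0]],
  [[0,0,-1],[0,0,0]],
  [[0,0,-1],[0,0,0]],
  [[0,0,0],[0,0,0]],
], fingers=0.5)

```text
t: 19.42
eef_pos: [0.4373, -0.3382, 0.1305]
tool_rot: [0.002, -0.012, 1.0, -0.001]
ft_force: [-0.3, 0.4, -0.1]
width: 0.499
gripper_force: 0.0
```

```bash
python3 -c "
from h import *
look('w5');go(.664,-.2165,.13,90)"
```

```text
px [324. 276.] rect [ 523.3 -335.8] [80.3 36.2] 1.4 cent [ 521.7 -335.7]  depth 0.2897
px [325. 196.] rect [ 437.7 -337.1] [73.7 36.5] 1.2 cent [ 435.9 -337.4]  depth 0.264
t 19.48 pos [ 0.4367 -0.3377  0.1291] yaw 91.4 shift [-7.67  3.85 -0.02] turn z 0.31 q7 2.23 w 0.5
```

Call:
carry_out([
  [[-0.96,0.48,0],[0,0,0]],
  [[-0.96,0.48,0],[0,0,0]],
  [[-0.96,0.48,0],[0,0,0]],
  [[-0.96,0.48,0],[0,0,0]],
  [[-0.96,0.48,0],[0,0,0]],
  [[-0.96,0.48,0],[0,0,0]],
  [[-0.96,0.48,0],[0,0,0]],
  [[-0.96,0.48,0],[0,0,0]],
  [[0,0,0],[0,0,0]],
], fingers=0.8)

```text
t: 20.6
eef_pos: [0.665, -0.2142, 0.1263]
tool_rot: [-0.001, -0.014, 1.0, 0.001]
ft_force: [-0.7, 0.9, 0.1]
width: 0.798
gripper_force: 0.0
```

```bash
python3 -c "
from h import *
look('w6');go(.664,-.2165,.006,91.4)"
```

```text
px [325. 198.] rect [ 664.2 -213.1] [46.4 43.7] 1.5 cent [ 663.8 -213.1]  depth 0.2614
px [172.  41.] rect [ 537.2 -335.2] [51.4 39.4] 1.9 cent [ 538.3 -335.6] edge depth 0.2207
t 20.65 pos [ 0.6637 -0.2156  0.1264] yaw 91.5 shift [-0.02 -0.03  4.01] turn z 0.02 q7 1.91 w 0.802
```

View pics/w6.png

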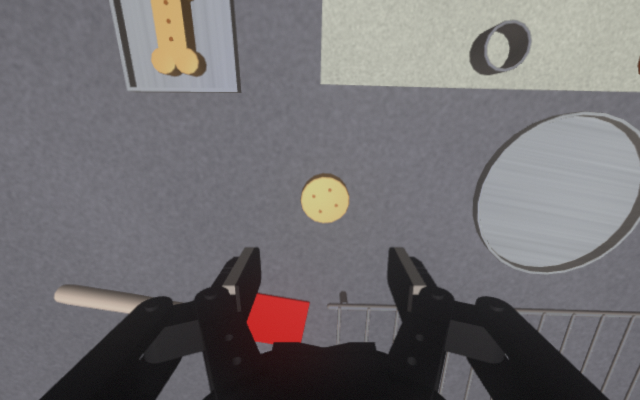

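The light-brown round is at (325,198), centred between the fingers, with no look-alike nearby.

Call:
carry_out([
  [[-0.02,0.07,0.8],[0,0,0]],
  [[0,0,0.8],[0,0,0]],
  [[0,0,0.8],[0,0,0]],
  [[0,0,0.8],[0,0,0]],
  [[0,0,0.6],[0,0,0]],
  [[0,0,0.3],[0,0,0]],
  [[0,0,0],[0,0,0]],
])

```text
t: 21.52
eef_pos: [0.6639, -0.2147, 0.0045]
tool_rot: [-0.0, -0.012, 1.0, 0.0]
ft_force: [0.2, 0.3, -0.1]
width: 0.8
gripper_force: 0.0
```

Call:
carry_out([
  [[0,0,0],[0,0,0]],
  [[0,0,0],[0,0,0]],
  [[0,0,0],[0,0,0]],
  [[0,0,0],[0,0,0]],
  [[0,0,0],[0,0,0]],
], fingers=0)

```text
t: 22.15
eef_pos: [0.6648, -0.2148, 0.006]
tool_rot: [0.001, -0.012, 1.0, -0.0]
ft_force: [-2.1, 1.0, 7.2]
width: 0.526
gripper_force: 25.2
```

Call:
carry_out([
  [[0,0,-0.5],[0,0,0]],
  [[0,0,-1],[0,0,0]],
  [[0,0,-1],[0,0,0]],
  [[0,0,-0.8],[0,0,0]],
])

```text
t: 22.65
eef_pos: [0.6647, -0.2147, 0.1065]
tool_rot: [0.001, -0.012, 1.0, -0.0]
ft_force: [0.4, -0.3, 0.8]
width: 0.524
gripper_force: 25.6
```

```bash
python3 -c "
from h import *
go(.695,.0133,.106,91.4);go(.66,-.022,.106,91.4)"
```

```text
t 22.65 pos [ 0.6647 -0.2147  0.1065] yaw 91.4 shift [-1.19  7.57  0.01] turn z 0.0 q7 1.91 w 0.524
t 22.65 pos [ 0.6647 -0.2147  0.1065] yaw 91.4 shift [0.   6.43 0.01] turn z 0.0 q7 1.91 w 0.524
```

Call:
carry_out([
  [[-0.16,0.95,0],[0,0,0]],
  [[-0.16,0.95,0],[0,0,0]],
  [[-0.16,0.95,0],[0,0,0]],
  [[-0.16,0.95,0],[0,0,0]],
  [[-0.16,0.95,0],[0,0,0]],
  [[-0.16,0.95,0],[0,0,0]],
  [[-0.16,0.94,0],[0,0,0]],
  [[-0.16,0.94,0],[0,0,0]],
  [[0,0,0],[0,0,0]],
])

```text
t: 23.78
eef_pos: [0.6975, 0.0171, 0.1049]
tool_rot: [0.001, -0.014, 1.0, 0.001]
ft_force: [0.4, -0.5, -0.9]
width: 0.521
gripper_force: 25.6
```

```bash
python3 -c "
from h import *
go(.698,.0133,.0092,91.4)
get_image('wrist');c=camera_info('wrist')
for r in spotter.regions_of('wrist','round_tin')[:3]:
    k=max(blobs(r['region'].astype(np.uint8),50),key=cv2.contourArea).reshape(-1,2)
    rr=cv2.minEnclosingCircle(plane(c,k,.012)[:,:2].astype(np.float32)*1000);print(rr,r['box'],r['confidence'])"
```

```text
t 23.77 pos [0.6975 0.0171 0.1049] yaw 91.6 shift [-0.01 -0.13  3.19] turn z 0.05 q7 1.56 w 0.521
((660.9775390625, 9.466960906982422), 79.16783142089844) [221.7, 60.2, 411.6, 238.5] 0.81
```

Call:
carry_out([
  [[0.05,-0.15,0.8],[0,0,0]],
  [[0,0,0.8],[0,0,0]],
  [[0,0,0.8],[0,0,0]],
  [[0,0,0.5],[0,0,0]],
  [[0,0,0.2],[0,0,0]],
  [[0,0,0.12],[0,0,0]],
  [[0,0,0],[0,0,0]],
  [[0,0,0],[0,0,0]],
])

```text
t: 24.88
eef_pos: [0.6961, 0.0088, 0.0087]
tool_rot: [0.001, -0.012, 1.0, -0.0]
ft_force: [-4.6, -1.5, 7.6]
width: 0.526
gripper_force: 27.2
```

Call:
carry_out([
  [[0,0,0],[0,0,0]],
  [[0,0,0],[0,0,0]],
  [[0,0,-0.3],[0,0,0]],
  [[0,0,-0.7],[0,0,0]],
  [[0,0,-1],[0,0,0]],
  [[0,0,-1],[0,0,0]],
  [[0,0,-1],[0,0,0]],
  [[0,0,0],[0,0,0]],
], fingers=0.67)

```text
t: 25.88
eef_pos: [0.6974, 0.0092, 0.1316]
tool_rot: [0.003, -0.012, 1.0, 0.0]
ft_force: [-0.0, 0.1, -0.4]
width: 0.673
gripper_force: 0.0
```

```bash
python3 -c "
from h import *
look('w7');go(.450,.1515,.13,91.4)"
```

```text
px [323. 196.] rect [696.6   8.8] [46.2 43.6] 1.4 cent [696.   9.]  depth 0.264
px [398.  13.] rect [548.9  65.6] [21.4 38.7] 1.2 cent [547.   63.5] edge depth 0.2053
t 25.93 pos [0.6966 0.0093 0.1298] yaw 91.4 shift [ 8.1   4.94 -0.03] turn z 0.0 q7 1.57 w 0.668
```

View pics/w7.png

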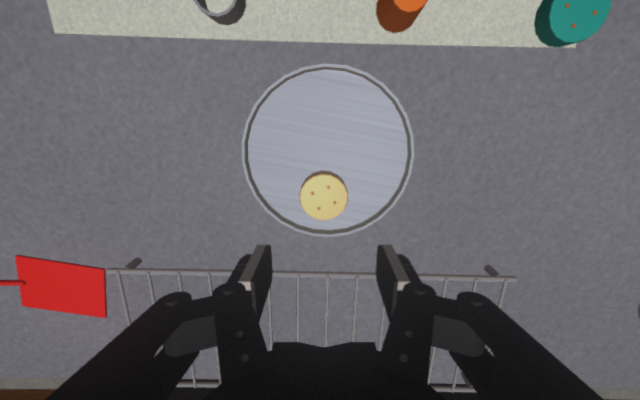

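The first round lies flat in the round tin at (323,196), and both cutters are undisturbed. Next is the second light-brown round.

Call:
carry_out([
  [[0.9,0.55,0],[0,0,0]],
  [[0.9,0.55,0],[0,0,0]],
  [[0.9,0.55,0],[0,0,0]],
  [[0.9,0.55,0],[0,0,0]],
  [[0.9,0.55,0],[0,0,0]],
  [[0.9,0.55,0],[0,0,0]],
  [[0.9,0.55,0],[0,0,0]],
  [[0.9,0.55,0],[0,0,0]],
  [[0.9,0.54,0],[0,0,0]],
  [[0,0,0],[0,0,0]],
  [[0,0,0],[0,0,0]],
], fingers=0.8)

```text
t: 27.3
eef_pos: [0.4495, 0.1512, 0.1273]
tool_rot: [0.0, -0.012, 1.0, -0.0]
ft_force: [0.6, 0.5, -0.5]
width: 0.801
gripper_force: 0.0
```

```bash
python3 -c "
from h import *
look('w8');go(.450,.1515,.005,91.4)"
```

```text
px [324. 196.] rect [447.3 151.2] [46.4 43.8] 1.4 cent [446.7 151.4]  depth 0.2636
px [142. 201.] rect [456.1 -16. ] [44.2 45.2] 51.7 cent [455.7 -16.5]  depth 0.2644
px [407. 145.] rect [398.9 222.6] [47.1 43.6] 87.4 cent [398. 223.]  depth 0.2479
t 27.35 pos [0.4498 0.151  0.1273] yaw 91.4 shift [-0.01  0.02  4.08] turn z -0.01 q7 1.17 w 0.798
```

View pics/w8.png

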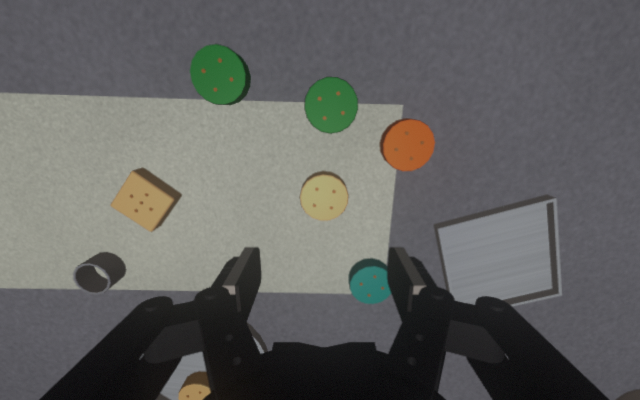

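The light-brown round at (324,196) is the target. The green ones at (331,105) and (219,75), orange at (408,145) and turquoise at (371,285) are look-alikes, and at least 20 mm clear of the finger paths.

Call:
carry_out([
  [[0.07,0,0.8],[0,0,0]],
  [[0,0,0.8],[0,0,0]],
  [[0,0,0.8],[0,0,0]],
  [[0,0,0.8],[0,0,0]],
  [[0,0,0.6],[0,0,0]],
  [[0,0,0.28],[0,0,0]],
  [[0,0,0],[0,0,0]],
])

```text
t: 28.22
eef_pos: [0.4472, 0.1509, 0.0045]
tool_rot: [-0.0, -0.012, 1.0, -0.0]
ft_force: [0.1, 0.2, 0.2]
width: 0.797
gripper_force: 0.0
```

Call:
carry_out([
  [[0,0,0],[0,0,0]],
  [[0,0,0],[0,0,0]],
  [[0,0,0],[0,0,0]],
  [[0,0,0],[0,0,0]],
  [[0,0,0],[0,0,0]],
], fingers=0)

```text
t: 28.85
eef_pos: [0.4475, 0.1515, 0.0056]
tool_rot: [0.001, -0.012, 1.0, 0.0]
ft_force: [-0.3, -1.1, 7.3]
width: 0.527
gripper_force: 24.9
```

Call:
carry_out([
  [[0,0,-0.5],[0,0,0]],
  [[0,0,-1],[0,0,0]],
  [[0,0,-1],[0,0,0]],
  [[0,0,-0.9],[0,0,0]],
  [[0,0,0],[0,0,0]],
])

```text
t: 29.48
eef_pos: [0.4482, 0.1519, 0.1096]
tool_rot: [0.002, -0.012, 1.0, 0.001]
ft_force: [-0.4, -0.1, -1.5]
width: 0.522
gripper_force: 25.8
```

```bash
python3 -c "
from h import *
go(.626,.013,.11,91.4)"
```

```text
t 29.48 pos [0.4482 0.1519 0.1096] yaw 91.4 shift [-5.81 -4.77  0.  ] turn z 0.0 q7 1.17 w 0.522
```

Call:
carry_out([
  [[-0.83,-0.68,0],[0,0,0]],
  [[-0.83,-0.68,0],[0,0,0]],
  [[-0.83,-0.68,0],[0,0,0]],
  [[-0.83,-0.68,0],[0,0,0]],
  [[-0.83,-0.68,0],[0,0,0]],
  [[-0.83,-0.68,0],[0,0,0]],
  [[-0.83,-0.68,0],[0,0,0]],
  [[0,0,0],[0,0,0]],
  [[0,0,0],[0,0,0]],
])

```text
t: 30.6
eef_pos: [0.6241, 0.0132, 0.1065]
tool_rot: [-0.001, -0.012, 1.0, 0.0]
ft_force: [-0.4, 0.2, -0.6]
width: 0.52
gripper_force: 25.8
```

```bash
python3 -c "
from h import *
go(.626,.013,.0088,91.4)"
```

```text
t 30.6 pos [0.6241 0.0132 0.1065] yaw 91.4 shift [-0.07 -0.01  3.26] turn z 0.0 q7 1.55 w 0.52
```

Call:
carry_out([
  [[-0.05,-0.01,0.8],[0,0,0]],
  [[0,0,0.8],[0,0,0]],
  [[0,0,0.8],[0,0,0]],
  [[0,0,0.5],[0,0,0]],
  [[0,0,0.2],[0,0,0]],
  [[0,0,0.16],[0,0,0]],
  [[0,0,0],[0,0,0]],
  [[0,0,0],[0,0,0]],
])

```text
t: 31.6
eef_pos: [0.6266, 0.0126, 0.0096]
tool_rot: [0.0, -0.012, 1.0, 0.0]
ft_force: [-0.2, -0.1, -0.6]
width: 0.525
gripper_force: 25.8
```

Call:
carry_out([
  [[0,0,0.04],[0,0,0]],
  [[0,0,0],[0,0,0]],
])

```text
t: 31.85
eef_pos: [0.6267, 0.0126, 0.0087]
tool_rot: [0.0, -0.012, 1.0, 0.0]
ft_force: [-2.3, -0.5, 9.4]
width: 0.521
gripper_force: 26.7
```

Call:
carry_out([
  [[0,0,0],[0,0,0]],
  [[0,0,0],[0,0,0]],
  [[0,0,-0.3],[0,0,0]],
  [[0,0,-0.7],[0,0,0]],
  [[0,0,-1],[0,0,0]],
  [[0,0,-1],[0,0,0]],
  [[0,0,-1],[0,0,0]],
  [[0,0,0],[0,0,0]],
], fingers=0.67)

```text
t: 32.85
eef_pos: [0.6279, 0.0127, 0.1318]
tool_rot: [0.003, -0.012, 1.0, 0.0]
ft_force: [-0.2, -0.4, -0.9]
width: 0.669
gripper_force: 0.0
```

```bash
python3 -c "
from h import *
look('w9');go(.4565,-.0175,.13,52);go(.4565,-.0175,.13,142)"
```

```text
px [318. 260.] rect [694.4   8.7] [50.2 44.9] 1.3 cent [694.5   9.1]  depth 0.2858
px [324. 196.] rect [627.   12.7] [46.2 44.5] 1.4 cent [626.6  12.9]  depth 0.265
px [394.  96.] rect [535.8  68.2] [36.8 30.7] 51.1 cent [537.   70.3]  depth 0.2178
px [289.  10.] rect [480.3 -18.8] [19.4 38.3] 1.5 cent [476.8 -17.7] edge depth 0.2218
t 32.9 pos [0.6271 0.0127 0.1301] yaw 91.4 shift [ 5.71 -0.87 -0.02] turn z 8.6 q7 1.55 w 0.672
t 32.9 pos [0.6271 0.0127 0.1301] yaw 91.4 shift [ 5.71 -0.87 -0.02] turn z -11.04 q7 1.55 w 0.672
```

Call:
carry_out([
  [[0.95,-0.14,0],[0,0,0]],
  [[0.95,-0.15,0],[0,0,0]],
  [[0.95,-0.14,0],[0,0,0]],
  [[0.95,-0.15,0],[0,0,0]],
  [[0.95,-0.14,0],[0,0,0]],
  [[0.96,-0.15,0],[0,0,1]],
  [[0,0,0],[0,0,1]],
  [[0,0,0],[0,0,1]],
  [[0,0,0],[0,0,1]],
  [[0,0,0],[0,0,1]],
  [[0,0,0],[0,0,1]],
  [[0,0,0],[0,0,1]],
], fingers=0.8)

```text
t: 34.4
eef_pos: [0.4552, -0.0177, 0.1276]
tool_rot: [-0.0, 0.266, 0.964, -0.0]
ft_force: [0.1, -1.1, -0.8]
width: 0.799
gripper_force: 0.0
```

Call:
carry_out([
  [[0,0,0],[0,0,1]],
  [[0,0,0],[0,0,0.6]],
  [[0,0,0],[0,0,0]],
])

```text
t: 34.78
eef_pos: [0.4553, -0.0177, 0.1277]
tool_rot: [-0.0, 0.326, 0.946, -0.0]
ft_force: [-0.3, -0.3, -0.4]
width: 0.796
gripper_force: 0.0
```

```bash
python3 -c "
from h import *
look('w10');go(.4565,-.0175,.005,52)"
```

```text
px [ 70. 346.] rect [ 418.4 -340.1] [33.3 38.4] 1.9 cent [ 416.9 -340. ]  depth 0.3107
px [459. 222.] rect [552.4  69. ] [28.7 29.1] 77.1 cent [552.2  69.4]  depth 0.245
px [325. 199.] rect [455.4 -16.9] [43.3 44.7] 52.0 cent [455.6 -17.1]  depth 0.2636
t 34.83 pos [ 0.4554 -0.0177  0.1277] yaw 52.1 shift [-0.03  0.03  4.09] turn z 0.01 q7 0.89 w 0.8
```

View pics/w10.png

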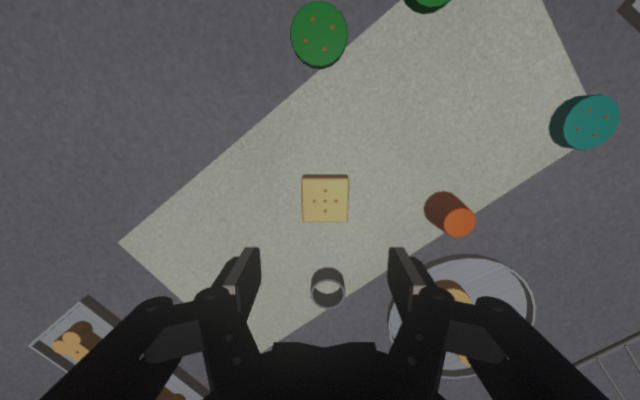

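The square at (325,199) is aligned with the fingers. The cup at (455,218) and the ring at (328,287) are both clear.

Call:
carry_out([
  [[0,0.02,0.8],[0,0,0]],
  [[0,0,0.8],[0,0,0]],
  [[0,0,0.8],[0,0,0]],
  [[0,0,0.8],[0,0,0]],
  [[0,0,0.6],[0,0,0]],
  [[0,0,0.28],[0,0,0]],
  [[0,0,0],[0,0,0]],
])

```text
t: 35.7
eef_pos: [0.4558, -0.0173, 0.0052]
tool_rot: [-0.0, 0.325, 0.946, -0.0]
ft_force: [0.2, -0.1, 0.4]
width: 0.8
gripper_force: 0.0
```

Call:
carry_out([
  [[0,0,0],[0,0,0]],
  [[0,0,0],[0,0,0]],
  [[0,0,0],[0,0,0]],
  [[0,0,0],[0,0,0]],
  [[0,0,0],[0,0,0]],
], fingers=0)

```text
t: 36.33
eef_pos: [0.4565, -0.0172, 0.0062]
tool_rot: [0.001, 0.326, 0.945, 0.0]
ft_force: [-0.9, -0.2, 6.2]
width: 0.507
gripper_force: 24.9
```

Call:
carry_out([
  [[0,0,-0.5],[0,0,0]],
  [[0,0,-1],[0,0,0]],
  [[0,0,-1],[0,0,0]],
  [[0,0,-0.9],[0,0,0]],
  [[0,0,0],[0,0,0]],
])

```text
t: 36.95
eef_pos: [0.4574, -0.017, 0.1101]
tool_rot: [0.002, 0.326, 0.945, 0.001]
ft_force: [-0.8, 0.1, -0.8]
width: 0.505
gripper_force: 26.2
```

```bash
python3 -c "
from h import *
go(.5158,.3338,.11,17.9)"
```

```text
t 36.95 pos [ 0.4574 -0.017   0.1101] yaw 52.0 shift [ 5.67 10.41  0.03] turn z 7.44 q7 0.91 w 0.505
```

Call:
carry_out([
  [[0.52,0.95,0],[0,0,0]],
  [[0.52,0.95,0],[0,0,0]],
  [[0.52,0.95,0],[0,0,0]],
  [[0.52,0.95,0],[0,0,0]],
  [[0.52,0.95,0],[0,0,0]],
  [[0.52,0.95,0],[0,0,0]],
  [[0.52,0.95,0],[0,0,0]],
  [[0.51,0.94,0],[0,0,0]],
  [[0.51,0.94,0],[0,0,0]],
  [[0.51,0.94,0],[0,0,0]],
  [[0.5,0.93,0],[0,0,1]],
  [[0,0,0],[0,0,1]],
])

```text
t: 38.45
eef_pos: [0.5136, 0.3359, 0.107]
tool_rot: [-0.0, 0.4, 0.917, 0.0]
ft_force: [-0.3, -0.8, -0.5]
width: 0.504
gripper_force: 26.2
```

Call:
carry_out([
  [[0,0,0],[0,0,1]],
  [[0,0,0],[0,0,1]],
  [[0,0,0],[0,0,1]],
  [[0,0,0],[0,0,1]],
  [[0,0,0],[0,0,1]],
  [[0,0,0],[0,0,0.44]],
  [[0,0,0],[0,0,0]],
  [[0,0,0],[0,0,0]],
])

```text
t: 39.45
eef_pos: [0.5141, 0.3333, 0.1074]
tool_rot: [-0.0, 0.588, 0.809, -0.0]
ft_force: [0.3, -1.0, -0.2]
width: 0.509
gripper_force: 26.2
```

```bash
python3 -c "
from h import *
look('w11');c=camera_info('wrist')
for r in spotter.regions_of('wrist','square_tin')[:3]:
    k=max(blobs(r['region'].astype(np.uint8),50),key=cv2.contourArea).reshape(-1,2)
    print(cv2.minAreaRect(plane(c,k,.012)[:,:2].astype(np.float32)*1000),r['box'],r['confidence'])
go(.5158,.3338,.0092,17.9)"
```

```text
px [171. 274.] rect [399.3 225.6] [45.7 44.1] 49.2 cent [399.6 226.2]  depth 0.265
px [324. 262.] rect [531.  279.2] [77.  84.9] 18.0 cent [530.4 281.5]  depth 0.1479
t 39.55 pos [0.5142 0.3333 0.1074] yaw 17.9 shift [0.   0.06 3.27] turn z 0.0 q7 -0.2 w 0.504
```

View pics/w11.png

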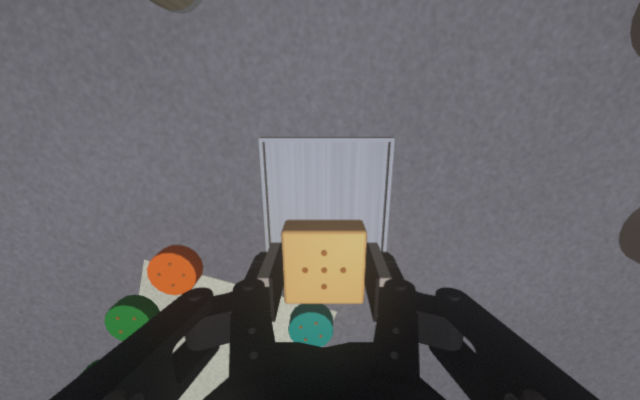

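The square is held over the square tin, whose sides are at columns 262–392 and whose far edge is at row 139. I'll check the tin centre from that edge.

```bash
python3 -c "
from h import *
c=camera_info('wrist');w=plane(c,[(258,139),(395,139)],.012);print(w.round(4));m=w.mean(0)[:2];d=w[1]-w[0];d=d[:2]/np.linalg.norm(d)
for n in ((d[1],-d[0]),(-d[1],d[0])): print(m+.056*np.array(n))
"
```

```text
[[0.4451 0.3696 0.012 ]
 [0.5522 0.4042 0.012 ]]
[0.51591464 0.33359311]
[0.48146824 0.44016443]
```

Centre confirmed at (0.516, 0.3336).

Call:
carry_out([
  [[0,0.06,0.8],[0,0,0]],
  [[0,0,0.8],[0,0,0]],
  [[0,0,0.8],[0,0,0]],
  [[0,0,0.5],[0,0,0]],
  [[0,0,0.2],[0,0,0]],
  [[0,0,0.15],[0,0,0]],
  [[0,0,0],[0,0,0]],
  [[0,0,0.04],[0,0,0]],
  [[0,0,0],[0,0,0]],
])

```text
t: 40.67
eef_pos: [0.5162, 0.3341, 0.0093]
tool_rot: [0.0, 0.589, 0.808, 0.0]
ft_force: [-0.5, -0.9, 2.8]
width: 0.504
gripper_force: 26.6
```

In contact, so I'll release and rise.

Call:
carry_out([
  [[0,0,0],[0,0,0]],
  [[0,0,0],[0,0,0]],
  [[0,0,-0.3],[0,0,0]],
  [[0,0,-0.7],[0,0,0]],
  [[0,0,-1],[0,0,0]],
  [[0,0,-1],[0,0,0]],
  [[0,0,-1],[0,0,0]],
  [[0,0,-1],[0,0,0]],
  [[0,0,-1],[0,0,0]],
  [[0,0,0],[0,0,0]],
  [[0,0,0],[0,0,0]],
], fingers=0.67)

```text
t: 42.05
eef_pos: [0.5157, 0.3338, 0.1892]
tool_rot: [-0.0, 0.589, 0.808, 0.0]
ft_force: [-0.3, 0.3, 0.3]
width: 0.672
gripper_force: 0.0
```

```bash
python3 - <<'E'
from h import *
look('w12')
p,_=get_image('scene');s,_=get_image('wrist')
cv2.imwrite('pics/end.png',p[100:400,80:480,::-1].repeat(2,0).repeat(2,1))
E
```

```text
px [205. 237.] rect [399.7 225.3] [45.7 43.4] 61.1 cent [399.4 225.8]  depth 0.3426
px [324. 183.] rect [515.8 333.2] [43.2 44.5] 17.9 cent [515.6 333.9]  depth 0.3192
```

View pics/end.png

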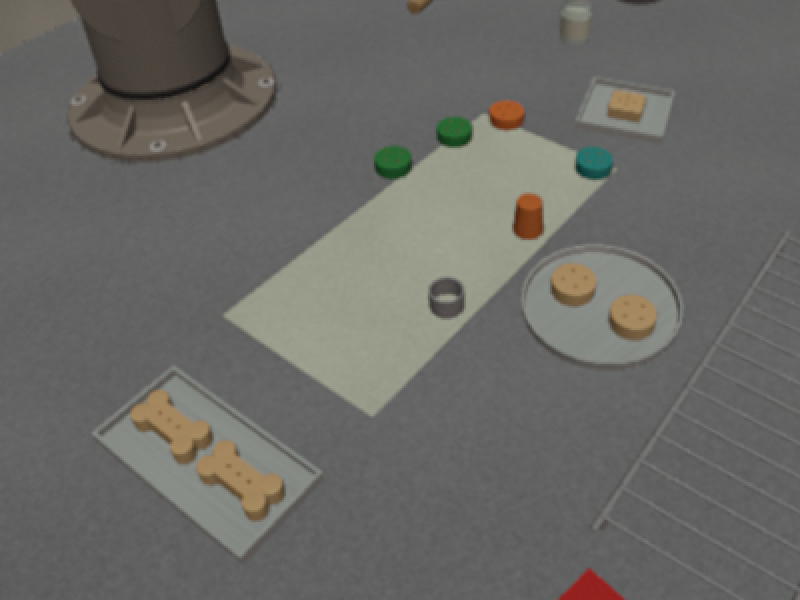

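The final view shows both bones flat in the long tin (170,425; 240,480), both rounds flat in the round tin (573,283; 633,315) and the square in its tin (627,103). The cutters and look-alikes are where they were.

```bash
python3 -c "
from cell import ctrl
print(ctrl.sign_off())"
```

```text
the job is handed in; nothing more can be done
None
```

All five treats lie flat in their tins, the cutters and look-alikes are where they were, and the job was handed in at about 42 s of the 109 s; the hand-in returned no verdict.

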